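# Set the safe door prop to its next length

## Task

Lay the collapsed telescoping door prop in the grey setting cradle, the tube down between the cheeks and the leg out through the fork, and let go of it there. Then take it by its rubber foot and draw the leg out until the sprung button pops up through the next hole in the tube. Leave the locked prop lying in the cradle, and do not shift the other things on the cart.

Things in the scene. Friction and masses are not known exactly. Their poses are not given: they have to be found in the camera images.
- tube_center (a point): Centre of the prop's outer tube, a square steel tube lying along its own x: 110 mm long, 35 mm wide and 35 mm high (z up; this point is 17.5 mm above its underside). Its open mouth is at x = +55 mm, with a dark collar (x = 43 to 55 mm) 45 mm wide, 4 mm proud of the top. The prop balances about 18 mm ahead of this point and can be carried by the tube's sides here
- tube: The outer tube; origin under its centre, axes as tube_center. Its top has two square holes 15 x 15 mm, at x = +24 mm and x = -28 mm. 0.25 kg, leg 0.16 kg (both vary by 20 %). The leg, an aluminium bar 21 mm square, telescopes out of the mouth and stays put by its button's friction when carried level
- hole (a point): Centre of the front hole (x = +24 mm), level with the tube's top: the next hole for the button when the leg is drawn out
- leg: The inner leg with button and foot; origin on the bar's underside below the button, x towards the foot. At the start 30 to 46 mm of bare bar shows between the tube's mouth and the foot
- foot (a point): Centre of the leg's rubber foot, a block 26 mm long (x), 30 mm wide (y), 28 mm high on the outer end of the leg; x points outward, away from the tube. It is 108 mm ahead of the button. With the tube lying flat, this centre is 16 mm above the tube's underside (it may sag 2 mm when drawn out)
- button_top (a point): Centre of the flat top of the brass button on the leg, 11 mm across. At the start it is hidden under the tube's top between the two holes, 18 to 34 mm short of the front hole; drawing the leg out brings it to that hole
- button (a joint): How far the button has sprung up, m: about 0 while held down by the tube's top, 0.0105 when popped right through a hole (then 5 mm proud of the tube). It springs up by itself with 3 to 4.5 N and then locks the leg both ways; until then sliding the leg takes 3 to 12 N
- seat (a point): The fixed grey setting cradle: where the tube's centre is when the tube lies in it with its collar against the fork, 25.5 mm above the table. x points along the cradle to its fork, z up. Base plate 8 mm thick, 140 x 90 mm (x = -73 to 67 mm). Between x = -40 and 36 mm the tube's sides are free for fingers. No stop at the back
- fork (a point): Middle of the cradle's fork on the plate's top (8 mm above the table), 62 mm ahead of the seat point; axes as seat. Two posts 10 mm thick, 28 mm apart, flared at the top, 44 mm high over the plate, a 3.5 mm sill between: the leg drops between them, the collar cannot pass. Beyond it, a tongue 14 mm wide and 8 mm high runs 100 mm out under the leg
- cradle: The cradle; origin under its plate, below the seat point, axes as seat. Two pairs of cheeks guide the tube: rear (x = -56 to -40 mm) 40 mm apart, front, for the collar (x = 36 to 57 mm), 50 mm apart. They rise 20 mm over the plate and flare out above that, to 33 mm over the plate
- funnel_cup: Bystander: a stainless funnel (110 mm wide at the top) standing in a tin cup, 140 mm tall; they are one piece; origin in the middle of its underside
- housing: Bystander: grey steel bolt spring housing, a 110 x 60 x 45 mm block with a round snout; origin in the middle of its underside
- thumb_turn: Bystander: chrome thumb turn, 48 mm round foot with a 50 mm wing on top, 48 mm tall; origin in the middle of its underside
- hinge_cover: Bystander: white plastic hinge cover, a flat bar 100 x 38 x 22 mm; origin in the middle of its underside
- ferrule: Bystander: copper ferrule, a ring 42 mm across and 35 mm tall, standing; origin in the middle of its underside
- driver: Bystander: screwdriver, lying; origin in the middle of the lying tool
- jar: Bystander: closed jar, 66 mm across, 75 mm tall; origin in the middle of its underside
Things that resemble listed ones, but are neither listed nor needed, are in the scene too. Leave any green or turquoise look-alike of the tube alone.

How it is judged:
On the way, in this order (a step that is already met when the one before it is completed fails the run):
1. the prop lies in the cradle, leg through the fork, let go, its button still down (x of tube_center in the frame of seat between -0.03 and 0.005 m and y of tube_center in the frame of seat between -0.006 and 0.006 m and z of tube_center in the frame of seat between -0.004 and 0.004 m and angle between the x axis of tube_center and the x axis of seat, either way round below 0.12 rad and angle between tube_center's own z axis and vertical below 0.12 rad and x of foot in the frame of seat above 0.07 m and contact force between the fingers and tube below 0.1 N and contact force between the fingers and leg below 0.1 N and value of joint button below 0.004 m), for 0.2 s.
2. the leg is drawn out and the button has popped through the front hole (value of joint button above 0.008 m and horizontal distance between button_top and hole below 0.005 m), for 0.2 s.
At the end, for the whole second after the job is handed in: The tube lies in the cradle (centre within 30 mm behind and 5 mm ahead of the seat point, 6 mm sideways, 4 mm in height, 0.12 rad), with the foot beyond the fork; the button is up at least 8 mm, within 5 mm of the centre of the front hole; everything is let go and at rest (all of step 2 and x of tube_center in the frame of seat between -0.03 and 0.005 m and y of tube_center in the frame of seat between -0.006 and 0.006 m and z of tube_center in the frame of seat between -0.004 and 0.004 m and angle between the x axis of tube_center and the x axis of seat, either way round below 0.12 rad and angle between tube_center's own z axis and vertical below 0.12 rad and x of foot in the frame of seat above 0.07 m and contact force between the fingers and tube below 0.1 N and contact force between the fingers and leg below 0.1 N and linear speed of each of tube, leg below 0.02 m/s); the robot touches nothing.
It fails at once if a bystander was shifted by more than 30 mm (distance of any of funnel_cup, housing, thumb_turn, hinge_cover, ferrule, driver, jar from where it was at the start of the episode above 0.03 m).
It also fails if it takes over 51 s, if anything falls off the work surface, if the arm or the gripper's body presses on something with over 40 N, if the wrist force passes 120 N, or if a joint passes its speed limit or range.

## Robot

A 7-joint arm with a two-finger parallel gripper is mounted at the origin on the work surface. World frame = base frame: x ahead of the robot, y to its left, z up, the work surface at z = 0. Lengths are in m, angles in rad, forces in N, time in s.
With the tool pointing down it reaches from about 0.4 to 0.875 m from the base axis. Payload 6.5 kg.
Tool frame: the origin (TCP) lies midway between the tips of the shut fingers; the grasp point (between the pads) lies 19 mm behind it; z points along the fingers, x is the direction in which the jaws open and shut, and the axes are right-handed (so a half turn about z gives the same grasp; the last joint's range is limited). The gripper opens to 85 mm and grips with 20 to 120 N. Pads are 22 mm wide; open, the fingers measure 114 mm over their backs; the gripper's body (76 mm by 85 mm) begins 54 mm behind the grasp point. The pads swing forward as they close: fully open they stand 13 mm farther back than shut.
Start: joints at [-1.34, 0.536, -0.004, 1.538, 0.003, 1.067, -0.071], TCP at [0.19, 0.622, 0.201] pointing down, gripper open.
Joint ranges: [-2.7, 2.7], [-0.37, 2.16], [-1.27, 1.26], [0.24, 2.4], [-1.31, 4.45], [0.19, 1.91], [-2.76, 2.76]. Speed limits (rad/s): [2.39, 2.39, 3.14, 3.14, 3.14, 3.14, 3.14].

## Interface

Orientations are given as [roll, pitch, yaw] about the fixed x, y, z axes, in that order (R = Rz(yaw) Ry(pitch) Rx(roll)).
In Python, from cell import env gives the robot as it stands.
- The arm moves only by the shell command python3 -m creep 'ROWS' [FORCE]. ROWS is JSON, a list of rows, each a list of 7 numbers: the shift along the tool's x, y, z in mm, then the turn, a rotation vector about the tool's x, y, z in rad, then the opening, from -1 (shut) to 1 (fully open). In form: [[x, y, z, rx, ry, rz, gripper], ...]. A call has 1 to 20 rows; each row shifts and turns the commanded pose from where the row before left it, along the tool's axes as they then stand; what a row does not reach is not made up. A row lasts 1/12 s, in which the tool goes at most 41.7 mm and 7.16 degrees, less where a joint would pass 70% of its speed; a pose out of reach is approached as far as the arm can. A call is refused whole if a number of a shift passes 41.7 or a number of a turn 0.125, either way. A call with a gripper value outside its range is refused whole. The fingers move at their own pace and stop on an object; FORCE is the grip in N (left out, the last holds). Time passes only in rows, so rows that do not move let the fingers close. It gives the time, the measured TCP pose, the force and the opening at its end, in the units of the state.
- env.observe(): the state, without advancing time (a new reading comes with each control period).
- env.get_image(name): name is "scene" or "top" or "wrist"; returns the picture (400x640x3 uint8, red, green, blue); there is no depth.
- env.camera_params(name): a dict with "fx", "fy", "cx", "cy" (pixels), "dist_coeffs" ([k1, k2, p1, p2, k3] as OpenCV has them; the pictures are not rectified), "T" (4x4, takes a point from camera to world coordinates). Camera axes: x right, y down, z forward; pixel columns grow to the right and rows downward; lengths in m; the calibration is good to about 2 mm. A picture is of the moment at which its call begins: read the wrist's pose just before it. camera_params takes no time and is no camera call; for the wrist camera it gives the pose at the moment of the call.
- env.sign_off(): hands the job in, once; it reports no verdict.
The state is a dict: "time": time; "qpos": joint angles; "joint_velocities": joint speeds; "joint_torque": joint torques, N m; "eef_pos": TCP position; "ee_rot": TCP orientation; "contact_force": force on the tool from outside, world axes, zero at the start; "ft_torque": the same for the moment, N m; "gripper_width": opening from 0.0 (shut) to 1.0 (fully open).
Only numpy, scipy, OpenCV 4.12 (cv2) and the standard library are available. Lean on these libraries where they do the work, as an engineer would, in place of code of your own. Each camera call takes 0.05 s, during which the arm holds its last target.

## Working session

There is one attempt and no reset: what is moved stays moved. The work goes in short steps, Python scripts to look and compute and a shell command to move; the robot and the scene stay as the last step left them, time stands still between calls to the robot, and variables do not carry over. Pictures are saved under pics/ and viewed, and the job is handed in when it is done.

```bash
ls; mkdir -p pics
python3 - <<'E'
from cell import env
import cv2, numpy as np
np.set_printoptions(precision=4,suppress=True)
print(env.observe())
for n in ["scene","top","wrist"]:
    p=env.camera_params(n); print(n,{k:p[k] for k in p if k!='T'}); print(p['T'])
    im=env.get_image(n); cv2.imwrite(f"pics/{n}0.png",im[:,:,::-1])
E
```

```text
pics
{'time': 0.0, 'qpos': array([-1.3402,  0.5372, -0.0044,  1.5389,  0.0026,  1.0673, -0.0712]), 'joint_velocities': array([-0.0009,  0.0003, -0.    ,  0.0001, -0.0006, -0.0001,  0.0016]), 'joint_torque': array([ -0.0008, -58.3404,   1.0491, -25.9102,   0.0125,   0.0097,
        -0.    ]), 'eef_pos': array([0.1899, 0.6209, 0.1997]), 'ee_rot': array([3.1415, 0.0017, 1.2741]), 'contact_force': array([-0.183 ,  0.3698,  0.6531]), 'ft_torque': array([-0.0289,  0.0507,  0.0642]), 'gripper_width': 1.002363402236242}
scene {'fx': 361.6490479916353, 'fy': 361.6490479916353, 'cx': 319.59645837431134, 'cy': 199.64613545965244, 'dist_coeffs': array([0.0257, 0.    , 0.    , 0.    , 0.    ])}
[[ 0.6288  0.6455 -0.4335  0.9391]
 [ 0.7775 -0.514   0.3624 -0.3606]
 [ 0.0111 -0.5649 -0.8251  0.8379]
 [ 0.      0.      0.      1.    ]]
top {'fx': 520.5335902182168, 'fy': 520.5335902182168, 'cx': 319.0054765314753, 'cy': 200.51587059675506, 'dist_coeffs': array([-0.1506,  0.    ,  0.    ,  0.    ,  0.    ])}
[[ 0.007  -0.9968  0.0801  0.405 ]
 [-0.9998 -0.0055  0.0189 -0.0354]
 [-0.0184 -0.0803 -0.9966  1.6453]
 [ 0.      0.      0.      1.    ]]
wrist {'fx': 319.0001099260489, 'fy': 319.0001099260489, 'cx': 318.7844227808582, 'cy': 199.4399235654005, 'dist_coeffs': array([-0.0401,  0.    ,  0.    ,  0.    ,  0.    ])}
[[ 0.2923  0.9157  0.276   0.1184]
 [ 0.9563 -0.2792 -0.0864  0.6436]
 [-0.0021  0.2892 -0.9573  0.3727]
 [ 0.      0.      0.      1.    ]]
```

View pics/scene0.png

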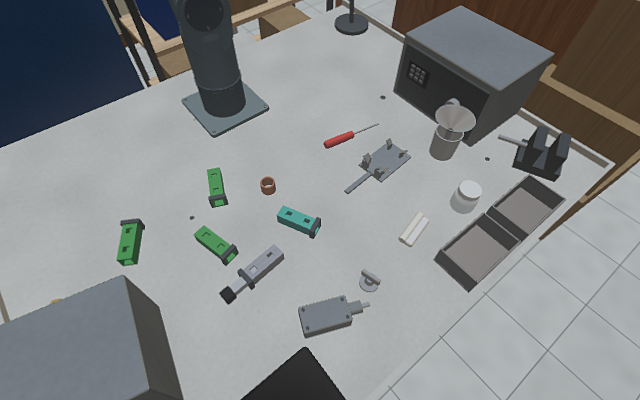

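View pics/top0.png

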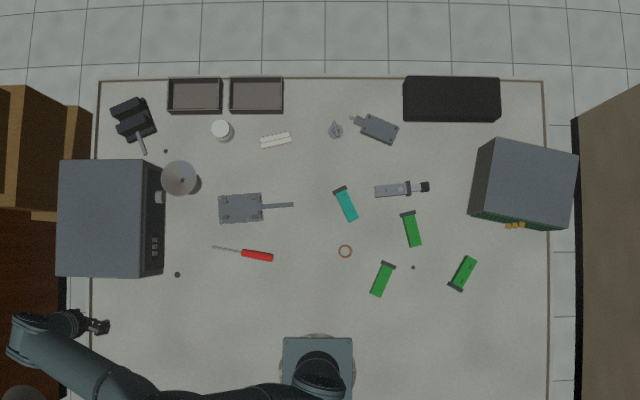

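View pics/wrist0.png

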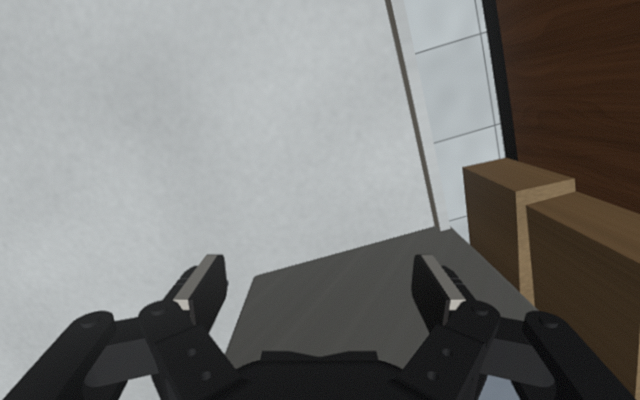

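The scene view shows the prop at about (255,272) with its foot at (228,295), and the cradle at (385,163). In the top view the prop is at (400,188) with its foot to the right, and the cradle is at (240,207) with its tongue to the right. I'll zoom in on both.

```bash
cat > h.py <<'E'
import cv2, numpy as np
np.set_printoptions(precision=4,suppress=True)
def und(P,uv):
    K=np.array([[P['fx'],0,P['cx']],[0,P['fy'],P['cy']],[0,0,1]])
    return cv2.undistortPoints(np.array(uv,float).reshape(-1,1,2),K,np.array(P['dist_coeffs'])).reshape(-1,2)
def rays(P,uv):
    n=und(P,uv); d=np.c_[n,np.ones(len(n))]@P['T'][:3,:3].T
    return P['T'][:3,3],d
def plane(P,uv,z):
    o,d=rays(P,uv); return o+d*((z-o[2])/d[:,2])[:,None]
def proj(P,X):
    X=np.array(X,float).reshape(-1,3); R=P['T'][:3,:3]; t=P['T'][:3,3]
    K=np.array([[P['fx'],0,P['cx']],[0,P['fy'],P['cy']],[0,0,1]])
    return cv2.projectPoints((X-t)@R,np.zeros(3),np.zeros(3),K,np.array(P['dist_coeffs']))[0].reshape(-1,2)
def tri(obs):
    # obs: list of (P,uv) ; returns points and residual (m)
    A=[rays(P,uv) for P,uv in obs]; out=[];res=[]
    for i in range(len(A[0][1])):
        M=np.zeros((3,3));b=np.zeros(3)
        for o,d in A:
            u=d[i]/np.linalg.norm(d[i]); Q=np.eye(3)-np.outer(u,u); M+=Q;b+=Q@o
        x=np.linalg.solve(M,b); out.append(x)
        res.append(max(np.linalg.norm(np.cross(x-o,d[i]/np.linalg.norm(d[i]))) for o,d in A))
    return np.array(out),np.array(res)
E
python3 - <<'E'
from cell import env
from h import *
s=cv2.imread('pics/scene0.png');t=cv2.imread('pics/top0.png')
def crop(im,x,y,w,h,k): return cv2.resize(im[y:y+h,x:x+w],None,fx=k,fy=k,interpolation=cv2.INTER_CUBIC)
cv2.imwrite('pics/a.png',np.vstack([crop(t,360,165,80,50,8),crop(s,215,240,80,64,8)[:400]])[:600*2])
a=np.hstack([crop(t,360,170,80,40,5),crop(t,210,185,90,40,5)[:, :400]])
b=np.hstack([crop(s,215,240,80,64,5),crop(s,340,135,80,64,5)])
cv2.imwrite('pics/a.png',np.vstack([a,b]))
P=env.camera_params('top')
print(plane(P,[[400,188],[424,187],[378,191],[240,207],[292,205],[345,203],[411,228],[179,178]],0.03))
E
```

```text
[[ 0.5755 -0.2574  0.03  ]
 [ 0.5791 -0.3329  0.03  ]
 [ 0.5656 -0.1885  0.03  ]
 [ 0.5131  0.2425  0.03  ]
 [ 0.5204  0.0793  0.03  ]
 [ 0.5276 -0.0856  0.03  ]
 [ 0.4508 -0.2911  0.03  ]
 [ 0.6042  0.4406  0.03  ]]
```

View pics/a.png

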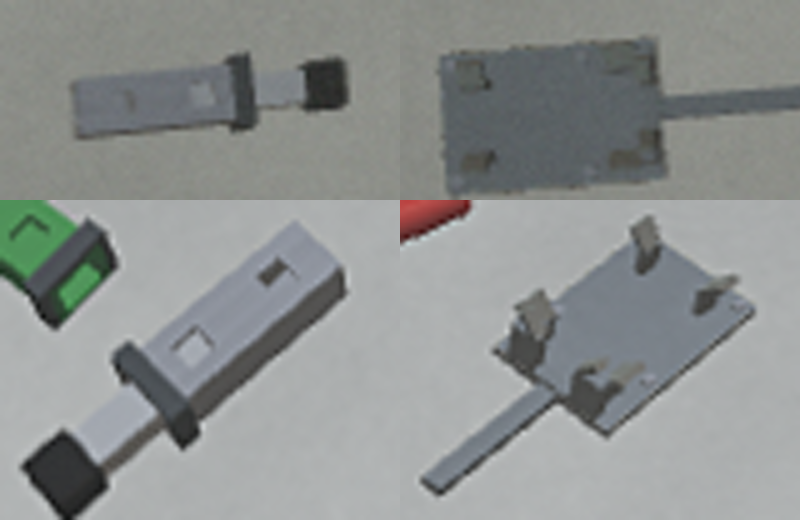

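```bash
cat >> h.py <<'E'
from scipy.spatial.transform import Rotation as Ro
def plan(p,rpy,goal,gyaw,n):
    # rows: constant world step, constant turn; tool axes at start of each row
    R=Ro.from_euler('xyz',rpy).as_matrix(); G=Ro.from_euler('xyz',[np.pi,0,gyaw]).as_matrix()
    rv=Ro.from_matrix(R.T@G).as_rotvec()/n; d=(np.array(goal)-p)/n*1000
    rows=[]
    for i in range(n):
        rows.append(list(np.round(R.T@d,1))+list(np.round(rv,4))); R=R@Ro.from_rotvec(rv).as_matrix()
    return rows
def show(rows,g): print(str([[float(v) for v in r]+[g] for r in rows]).replace(' ',''))
E
python3 - <<'E'
from cell import env
from h import *
o=env.observe()
show(plan(o['eef_pos'],o['ee_rot'],[0.515,0.19,0.25],0.045,14),1)
E
```

```text
[[-22.7,31.2,-3.5,0.0001,0.0001,0.0878,1],[-19.8,33.1,-3.5,0.0001,0.0001,0.0878,1],[-16.9,34.7,-3.6,0.0001,0.0001,0.0878,1],[-13.8,36.0,-3.6,0.0001,0.0001,0.0878,1],[-10.5,37.1,-3.6,0.0001,0.0001,0.0878,1],[-7.3,37.9,-3.6,0.0001,0.0001,0.0878,1],[-3.9,38.4,-3.6,0.0001,0.0001,0.0878,1],[-0.5,38.6,-3.6,0.0001,0.0001,0.0878,1],[2.9,38.5,-3.6,0.0001,0.0001,0.0878,1],[6.2,38.1,-3.6,0.0001,0.0001,0.0878,1],[9.5,37.4,-3.6,0.0001,0.0001,0.0878,1],[12.8,36.4,-3.6,0.0001,0.0001,0.0878,1],[15.9,35.1,-3.6,0.0001,0.0001,0.0878,1],[18.9,33.6,-3.6,0.0001,0.0001,0.0878,1]]
```

```bash
python3 -m creep '[[-23,31,-3.5,0,0,0.088,1],[-20,33,-3.5,0,0,0.088,1],[-17,35,-3.5,0,0,0.088,1],[-14,36,-3.5,0,0,0.088,1],[-10.5,37,-3.5,0,0,0.088,1],[-7,38,-3.5,0,0,0.088,1],[-4,38.5,-3.5,0,0,0.088,1],[-0.5,38.5,-3.5,0,0,0.088,1],[3,38.5,-3.5,0,0,0.088,1],[6,38,-3.5,0,0,0.088,1],[9.5,37.5,-3.5,0,0,0.088,1],[13,36.5,-3.5,0,0,0.088,1],[16,35,-3.5,0,0,0.088,1],[19,33.5,-3.5,0,0,0.088,1],[0,0,0,0,0,0,1],[0,0,0,0,0,0,1],[0,0,0,0,0,0,1]]'
python3 - <<'E'
from cell import env
from h import *
import pickle
P=env.camera_params('wrist'); im=env.get_image('wrist')[:,:,::-1]
pickle.dump((P,im),open('w1.pkl','wb')); cv2.imwrite('pics/w1.png',im)
P=env.camera_params('top'); im=env.get_image('top')[:,:,::-1]; cv2.imwrite('pics/top1.png',im)
E
```

```text
time: 1.57
eef_pos: [0.5141, 0.1899, 0.2492]
ee_rot: [-3.141, 0.001, 0.043]
contact_force: [0.4, 0.9, -0.5]
gripper_width: 1.0
```

View pics/w1.png

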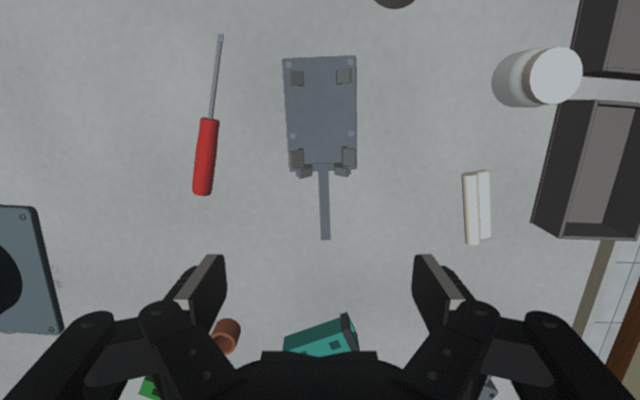

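The cradle is at about (320,115) with its tongue running down to (325,240); the camera looks back toward +y. I'll zoom to measure the plate corners.

Run:
```python
from h import *
im=cv2.imread('pics/w1.png')
c=cv2.resize(im[45:245,270:370],None,fx=6,fy=6,interpolation=cv2.INTER_CUBIC)
cv2.imwrite('pics/w1c.png',np.hstack([c[:600],c[600:1200]])[:, :1200]); 
cv2.imwrite('pics/w1c.png',cv2.resize(im[45:185,270:370],None,fx=4.2,fy=4.2,interpolation=cv2.INTER_CUBIC))
hsv=cv2.cvtColor(im,cv2.COLOR_BGR2HSV)
for p in [(320,100),(325,200),(300,200),(295,75),(350,160),(250,100)]: print(p,hsv[p[1],p[0]],im[p[1],p[0]])
```

```text
(320, 100) [105  38 108] [108 100  92]
(325, 200) [107  38 107] [107  98  91]
(300, 200) [ 96   8 151] [151 150 146]
(295, 75) [30  9 81] [78 81 81]
(350, 160) [94 21 98] [98 97 90]
(250, 100) [ 98   7 149] [149 148 145]
```

View pics/w1c.png

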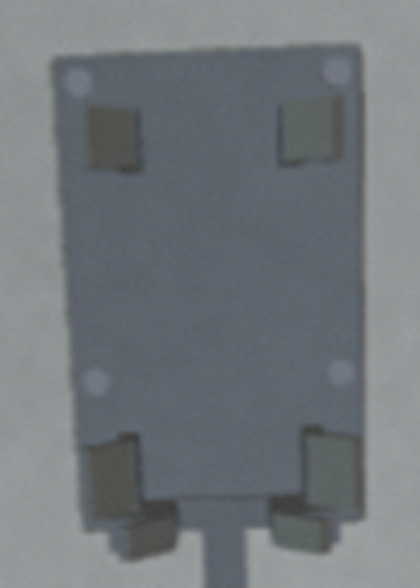

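Run:
```python
from h import *
import pickle
P,im=pickle.load(open('w1.pkl','rb'))
g=cv2.GaussianBlur(im,(3,3),0)[:,:,::-1].astype(float).mean(2)
def cross(v,thr): # first subpixel crossing below thr
    i=np.where(v<thr)[0][0]; return i-1+(v[i-1]-thr)/(v[i-1]-v[i])
T=125
L=[];Rr=[];TL=[];TR=[];B=[]
for y in list(range(65,150)):
    L.append((270+cross(g[y,270:330],T),y)); Rr.append((370-cross(g[y,370:310:-1],T),y))
for x in range(290,352): B.append((x,45+cross(g[45:80,x],T)))
for y in range(190,236): TL.append((300+cross(g[y,300:335],T),y)); TR.append((350-cross(g[y,350:315:-1],T),y))
E_=[(x,255-cross(g[255:225:-1,x],T)) for x in range(322,329)]
def line(pts,z):
    X=plane(P,pts,z)[:,:2]; vx,vy,x,y=cv2.fitLine(X.astype(np.float32),cv2.DIST_HUBER,0,.001,.001).ravel()
    return np.array([x,y]),np.array([vx,vy])*(1 if vy<0 else -1)
z=.008
for n,pts,zz in [('L',L,z),('R',Rr,z),('B',B,z),('TL',TL,.016),('TR',TR,.016),('end',E_,.016)]:
    c,d=line(pts,zz); print(n,c,d,np.arctan2(d[1],d[0]))
l,dl=line(L,z); r,dr=line(Rr,z); b,db=line(B,z)
d=dl+dr; d/=np.linalg.norm(d); n=np.array([-d[1],d[0]])
print('width',(l-r)@n, 'axis ang',np.arctan2(d[1],d[0]))
mid=(l+r)/2; back=mid+d*((b-mid)@d)
e,_=line(E_,.016); tl,_=line(TL,.016); tr,_=line(TR,.016)
print('tongue width',(tl-tr)@n,'tongue mid lateral',((tl+tr)/2-mid)@n)
print('back->end',(e-back)@d,'expect 73+67+100=240 ish (tongue maybe from fork 57/67)')
seat=back+d*0.073; print('seat',seat)
```

```text
L [0.4663 0.26  ] [ 0.084  -0.9965] -1.4866763
R [0.5563 0.2664] [ 0.0746 -0.9972] -1.4960881
B [0.5089 0.319 ] [-0.9967 -0.081 ] -3.0605261
TL [0.5162 0.1238] [ 0.0847 -0.9964] -1.4859827
TR [0.5294 0.1233] [ 0.0846 -0.9964] -1.4860466
end [0.5257 0.0836] [-0.9953 -0.0966] -3.0448418
width -0.09023415 axis ang -1.4913822
tongue width -0.013206334 tongue mid lateral 0.0003485903
back->end 0.23594877 expect 73+67+100=240 ish (tongue maybe from fork 57/67)
seat [0.5127 0.246 ]
```

The plate width comes out at 90.2 mm (90 given) and the tongue at 13.2 mm (14), so the height assumption holds. Next is the prop.

Run:
```python
from cell import env
from h import *
o=env.observe()
show(plan(o['eef_pos'],o['ee_rot'],[0.575,-0.24,0.25],0.09,12),1)
```

```text
[[3.5,36.1,-0.1,-0.0,0.0001,-0.0037,1],[3.4,36.1,-0.1,-0.0,0.0001,-0.0037,1],[3.2,36.1,-0.1,-0.0,0.0001,-0.0037,1],[3.1,36.1,-0.1,-0.0,0.0001,-0.0037,1],[3.0,36.1,-0.1,-0.0,0.0001,-0.0037,1],[2.8,36.2,-0.1,-0.0,0.0001,-0.0037,1],[2.7,36.2,-0.1,-0.0,0.0001,-0.0037,1],[2.5,36.2,-0.1,-0.0,0.0001,-0.0037,1],[2.4,36.2,-0.1,-0.0,0.0001,-0.0037,1],[2.3,36.2,-0.1,-0.0,0.0001,-0.0037,1],[2.1,36.2,-0.1,-0.0,0.0001,-0.0037,1],[2.0,36.2,-0.1,-0.0,0.0001,-0.0037,1]]
```

```bash
python3 -m creep '[[3.5,36,0,0,0,-0.004,1],[3.5,36,0,0,0,-0.004,1],[3,36,0,0,0,-0.004,1],[3,36,0,0,0,-0.004,1],[3,36,0,0,0,-0.004,1],[3,36,0,0,0,-0.004,1],[2.5,36,0,0,0,-0.004,1],[2.5,36,0,0,0,-0.004,1],[2.5,36,0,0,0,-0.004,1],[2.5,36,0,0,0,-0.004,1],[2,36,0,0,0,-0.004,1],[2,36,0,0,0,-0.004,1],[0,0,0,0,0,0,1],[0,0,0,0,0,0,1],[0,0,0,0,0,0,1]]'
python3 - <<'E'
from cell import env
from h import *
import pickle
P=env.camera_params('wrist'); im=env.get_image('wrist')[:,:,::-1]
pickle.dump((P,im),open('w2.pkl','wb')); cv2.imwrite('pics/w2.png',im)
P=env.camera_params('scene'); im=env.get_image('scene')[:,:,::-1]; cv2.imwrite('pics/scene2.png',im)
E
```

```text
time: 2.92
eef_pos: [0.5756, -0.2377, 0.2491]
ee_rot: [-3.14, 0.0, 0.092]
contact_force: [0.3, 0.7, 0.3]
gripper_width: 0.997
```

View pics/w2.png

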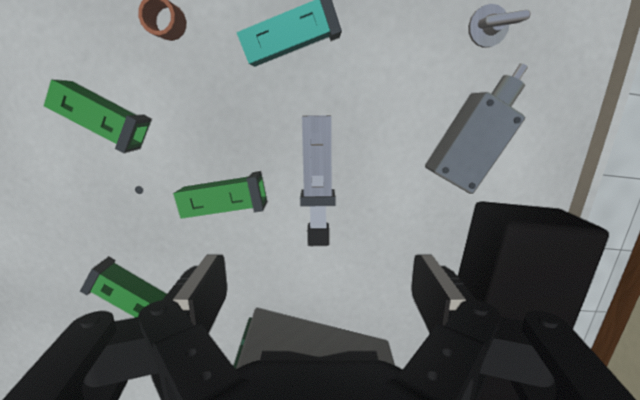

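The prop stands upright in the wrist image: rear edge at row 116, collar at about row 198, foot centred near (318,235). I'll zoom the wrist and scene crops for two-view points.

Run:
```python
from h import *
im=cv2.imread('pics/w2.png'); s=cv2.imread('pics/scene0.png')
a=cv2.resize(im[108:252,285:355],None,fx=4,fy=4,interpolation=cv2.INTER_CUBIC)
b=cv2.resize(s[240:304,215:290],None,fx=6,fy=6,interpolation=cv2.INTER_CUBIC)
b=np.vstack([b,np.zeros((576-b.shape[0],b.shape[1],3),np.uint8)])
o=np.hstack([a,b]); 
for x in range(0,280,40): cv2.putText(o,str(285+x//4),(x,10),0,.35,(0,0,255),1); cv2.line(o,(x,0),(x,575),(0,0,255),1) if 0 else None
cv2.imwrite('pics/w2c.png',o); print(o.shape)
```

```text
(576, 730, 3)
```

View pics/w2c.png

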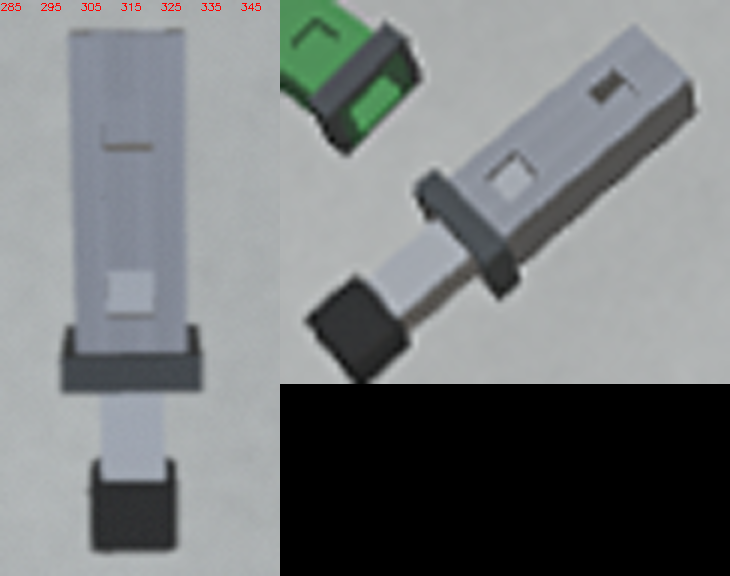

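Run:
```python
from cell import env
from h import *
import pickle
P,im=pickle.load(open('w2.pkl','rb')); S=env.camera_params('scene'); T=env.camera_params('top')
w=[[302.4,116.0],[331,116],[317.9,181.5]]; s=[[274,244.5],[283.7,254.3],[253.75,269.2]]
X,r=tri([(P,w),(S,s)]); print(X,r)
# plane at measured top .035
g=cv2.GaussianBlur(im,(3,3),0)[:,:,::-1].astype(int)
hs=cv2.cvtColor(im,cv2.COLOR_BGR2HSV)
for y in (130,150,170,190): print(y,[ (x,tuple(im[y,x])) for x in (296,300,302,304,306,318,330,332,334,340)])
z=.035
A=plane(P,w,z); print(A)
print('collar front z.039',plane(P,[[300.5,205.75],[335.5,205.5]],.039))
print('foot front top z.030',plane(P,[[308,245],[329,245]],.030))
```

```text
[[ 0.5492 -0.1797  0.0301]
 [ 0.5836 -0.1761  0.0255]
 [ 0.5752 -0.2561  0.0357]] [0.0001 0.0008 0.0007]
130 [(296, (np.uint8(172), np.uint8(171), np.uint8(167))), (300, (np.uint8(175), np.uint8(174), np.uint8(169))), (302, (np.uint8(160), np.uint8(154), np.uint8(148))), (304, (np.uint8(152), np.uint8(138), np.uint8(132))), (306, (np.uint8(155), np.uint8(140), np.uint8(135))), (318, (np.uint8(149), np.uint8(136), np.uint8(130))), (330, (np.uint8(156), np.uint8(143), np.uint8(137))), (332, (np.uint8(173), np.uint8(171), np.uint8(166))), (334, (np.uint8(174), np.uint8(174), np.uint8(170))), (340, (np.uint8(176), np.uint8(173), np.uint8(170)))]
150 [(296, (np.uint8(176), np.uint8(175), np.uint8(171))), (300, (np.uint8(173), np.uint8(173), np.uint8(168))), (302, (np.uint8(164), np.uint8(160), np.uint8(154))), (304, (np.uint8(149), np.uint8(136), np.uint8(130))), (306, (np.uint8(152), np.uint8(138), np.uint8(132))), (318, (np.uint8(151), np.uint8(138), np.uint8(133))), (330, (np.uint8(154), np.uint8(142), np.uint8(136))), (332, (np.uint8(171), np.uint8(168), np.uint8(163))), (334, (np.uin
[... 710 characters left out ...]
int8(169), np.uint8(168), np.uint8(165))), (302, (np.uint8(75), np.uint8(75), np.uint8(73))), (304, (np.uint8(134), np.uint8(122), np.uint8(117))), (306, (np.uint8(149), np.uint8(136), np.uint8(131))), (318, (np.uint8(149), np.uint8(136), np.uint8(130))), (330, (np.uint8(151), np.uint8(138), np.uint8(132))), (332, (np.uint8(72), np.uint8(67), np.uint8(65))), (334, (np.uint8(110), np.uint8(110), np.uint8(108))), (340, (np.uint8(176), np.uint8(174), np.uint8(171)))]
[[ 0.5494 -0.1796  0.035 ]
 [ 0.5829 -0.1765  0.035 ]
 [ 0.5748 -0.2569  0.035 ]]
collar front z.039 [[ 0.5557 -0.2893  0.039 ]
 [ 0.5997 -0.2848  0.039 ]]
foot front top z.030 [[ 0.5696 -0.3465  0.03  ]
 [ 0.5977 -0.3439  0.03  ]]
```

The measurements agree: tube length 109.6 mm (110 given), hole 24 mm ahead of centre, bare bar about 32 mm, and the hole's two-view height 35.7 mm. I'll descend partway and look again.

```bash
python3 -m creep '[[-1,3,34,0,0,-0.004,0.3],[-1,3,34,0,0,-0.004,0.3],[-1,2.5,34,0,0,-0.005,0.3],[0,0,34,0,0,0,0.3],[0,0,24,0,0,0,0.3],[0,0,0,0,0,0,0.3],[0,0,0,0,0,0,0.3]]'
python3 - <<'E'
from cell import env
from h import *
import pickle
P=env.camera_params('wrist'); im=env.get_image('wrist')[:,:,::-1]
pickle.dump((P,im),open('w3.pkl','wb')); cv2.imwrite('pics/w3.png',im)
E
```

```text
time: 3.6
eef_pos: [0.5728, -0.2467, 0.0891]
ee_rot: [-3.14, 0.002, 0.105]
contact_force: [0.4, -0.3, 1.6]
gripper_width: 0.652
```

View pics/w3.png

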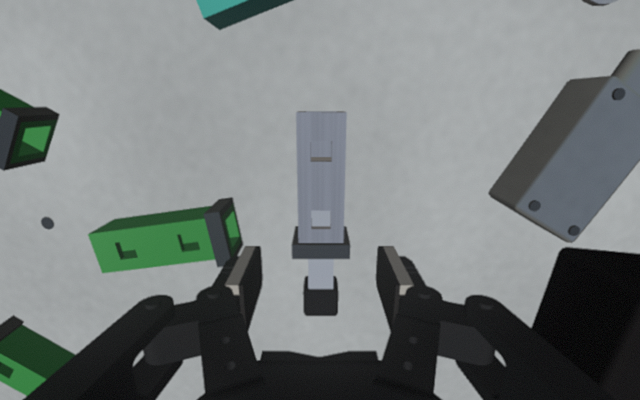

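The tube's rear corners are at (297,111) and (346,111), the front hole at (320,219), and the green look-alike's collar ends near (241,205), left of the finger. I'll triangulate against the higher view.

Run:
```python
from h import *
import pickle
P2,_=pickle.load(open('w2.pkl','rb'));P3,im=pickle.load(open('w3.pkl','rb'))
a=[[302.4,116.0],[331,116],[317.9,181.5],[300.5,205.75],[335.5,205.5]]; b=[[296.5,111.5],[346,111.5],[320.5,218.8],[292.5,258.5],[349.5,258]]
print(tri([(P2,a),(P3,b)]))
A=plane(P3,b[:2],.035).mean(0);C=plane(P3,b[3:],.039).mean(0);print(A,C,(A+C)/2,np.linalg.norm((A-C)[:2]),np.arctan2(*(C-A)[[1,0]]))
print('green', plane(P3,[[241,205],[243,240]],.039))
cv2.imwrite('pics/w3c.png',cv2.resize(im[100:325,230:410],None,fx=2.6,fy=2.6,interpolation=cv2.INTER_CUBIC))
```

```text
(array([[ 0.5499, -0.1792,  0.0466],
       [ 0.5826, -0.1761,  0.0411],
       [ 0.5746, -0.259 ,  0.0266],
       [ 0.5557, -0.289 ,  0.0397],
       [ 0.6   , -0.2858,  0.0361]]), array([0.    , 0.0002, 0.0004, 0.    , 0.    ]))
[ 0.566  -0.1778  0.035 ] [ 0.5776 -0.2868  0.039 ] [ 0.5718 -0.2323  0.037 ] 0.10969152060068006 -1.4653419456070462
green [[ 0.5143 -0.25    0.039 ]
 [ 0.5168 -0.2779  0.039 ]]
```

```bash
python3 -m creep '[[0.5,0,30,0,0,0,0.3],[0,0,30,0,0,0,0.3],[0,0,15,0,0,0,0.3],[0,0,8,0,0,0,0.3],[0,0,0,0,0,0,0.3],[0,0,0,0,0,0,-0.1],[0,0,0,0,0,0,-0.6],[0,0,0,0,0,0,-1],[0,0,0,0,0,0,-1],[0,0,0,0,0,0,-1],[0,0,0,0,0,0,-1]]' 50
python3 - <<'E'
from cell import env
from h import *
im=env.get_image('wrist')[:,:,::-1]; cv2.imwrite('pics/w4.png',im)
E
```

```text
time: 4.57
eef_pos: [0.5738, -0.2485, 0.0071]
ee_rot: [3.141, -0.001, 0.103]
contact_force: [-0.5, -0.1, -0.1]
gripper_width: 0.003
```

View pics/w4.png

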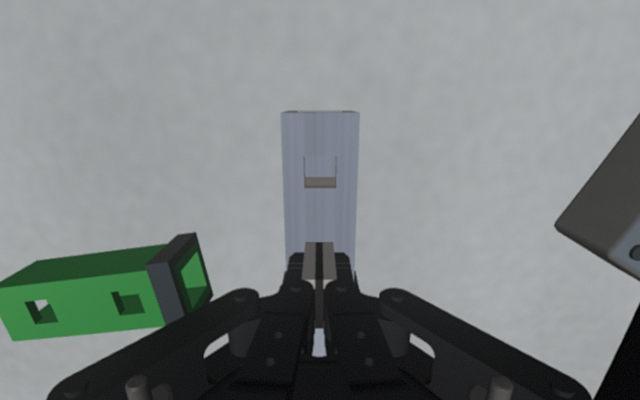

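The fingers read fully shut and look to be in front of the tube, which isn't what I expected. I'll check the other views.

Run:
```python
from cell import env
from h import *
import pickle
o=env.observe(); print(o['eef_pos'],o['ee_rot'],o['gripper_width'],o['contact_force'])
s=env.get_image('scene')[:,:,::-1]; t=env.get_image('top')[:,:,::-1]
w=cv2.imread('pics/w4.png')
A=cv2.resize(s[200:320,190:310],(400,400),interpolation=cv2.INTER_CUBIC)
B=cv2.resize(w[220:370,240:400],(400,375),interpolation=cv2.INTER_CUBIC); B=np.vstack([B,np.zeros((25,400,3),np.uint8)])
cv2.imwrite('pics/c5.png',np.hstack([A,B]))
```

```text
[ 0.5737 -0.2484  0.0069] [ 3.1415 -0.0004  0.1031] -0.00086861306262071 [-0.39    0.3569  0.4513]
```

View pics/c5.png

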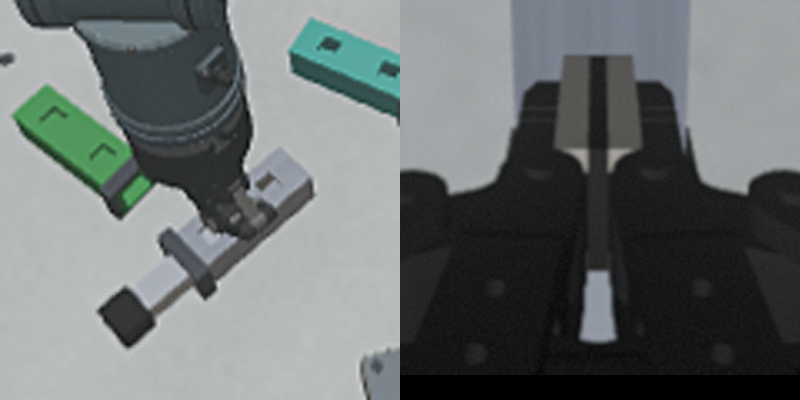

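Run:
```python
from cell import env
from h import *
P=env.camera_params('wrist');o=env.observe();p=o['eef_pos']
for dz in (0,.019,.03,.04,.057): print(dz,proj(P,[p+[0,0,dz]]))
print(P['T'])
S=env.camera_params('scene')
for dz in (0,.03,.04): print(dz,proj(S,[p+[0,0,dz]]))
```

```text
0 [[320.5034 235.7376]]
0.019 [[320.6377 250.0258]]
0.03 [[320.7293 259.7828]]
0.04 [[320.8235 269.8355]]
0.057 [[321.0141 290.1992]]
[[ 0.9947  0.0989  0.0286  0.5651]
 [ 0.103  -0.9518 -0.2889 -0.1741]
 [-0.0014  0.2903 -0.9569  0.1796]
 [ 0.      0.      0.      1.    ]]
0 [[257.4178 271.681 ]]
0.03 [[255.775  266.6097]]
0.04 [[255.2061 264.8542]]
```

Run:
```python
from cell import env
from h import *
import pickle
P=env.camera_params('wrist');o=env.observe();p=o['eef_pos']
im=env.get_image('wrist')[:,:,::-1]; cv2.imwrite('pics/w6.png',im)
for z in (0,.02,.035,.05): 
    A=plane(P,[[281.5,112],[358.5,111.5]],z); print(z,A, np.linalg.norm(A[0]-A[1]))
S=env.camera_params('scene')
print(plane(S,[[262,271]],.007),plane(S,[[262,271]],.04))
R=Ro.from_euler('xyz',o['ee_rot']).as_matrix()
for q in ([0,-.011,0],[0,.011,0],[0,-.011,-.02]): print(q,proj(P,[p+R@q]))
s=env.get_image('scene')[:,:,::-1]
cv2.imwrite('pics/c6.png',cv2.resize(s[225:310,205:305],(800,680)[0:2],interpolation=cv2.INTER_CUBIC)[:600])
```

```text
0 [[ 0.5451 -0.1809  0.    ]
 [ 0.5868 -0.1763  0.    ]] 0.04195789284436857
0.02 [[ 0.5474 -0.1802  0.02  ]
 [ 0.5844 -0.1761  0.02  ]] 0.03728564710210172
0.035 [[ 0.549  -0.1796  0.035 ]
 [ 0.5826 -0.1759  0.035 ]] 0.03378146279540141
0.05 [[ 0.5507 -0.179   0.05  ]
 [ 0.5808 -0.1757  0.05  ]] 0.03027727848870111
[[ 0.5792 -0.2388  0.007 ]] [[ 0.5935 -0.2436  0.04  ]]
[0, -0.011, 0] [[320.5359 218.1334]]
[0, 0.011, 0] [[320.4716 252.7259]]
[0, -0.011, -0.02] [[320.6824 231.5304]]
```

View pics/c6.png

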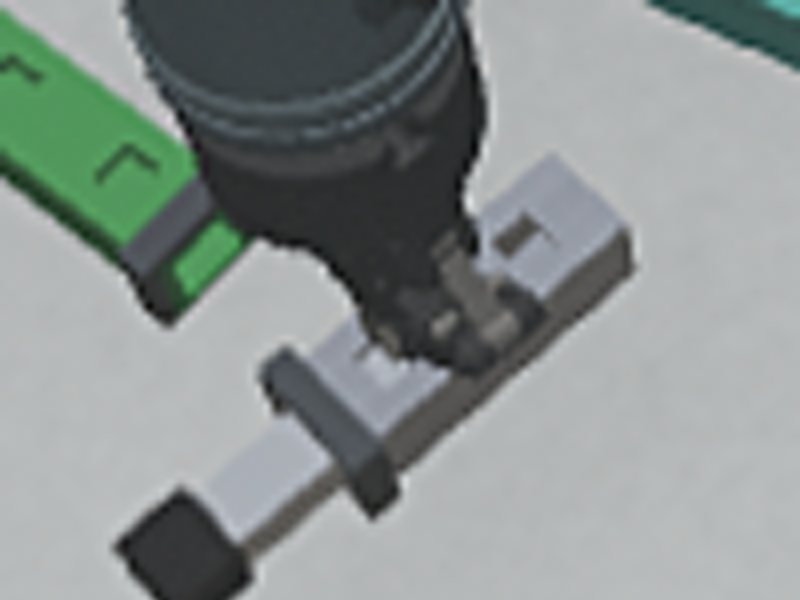

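By the wrist ray, the near pad-tip edge (row 242, against 218 expected) is about 33 mm above the reported TCP. The scene view agrees: the fingers shut just above the tube and nothing moved. I'll open and go down in small steps, watching the force.

```bash
python3 -m creep '[[0,0,0,0,0,0,0.3],[0,0,0,0,0,0,0.3],[0,0,0,0,0,0,0.3],[0,0,0,0,0,0,0.3],[0,0,0,0,0,0,0.3],[0,0,5,0,0,0,0.3],[0,0,5,0,0,0,0.3],[0,0,0,0,0,0,0.3]]'
python3 - <<'E'
from cell import env
from h import *
im=env.get_image('wrist')[:,:,::-1]; s=env.get_image('scene')[:,:,::-1]
cv2.imwrite('pics/c7.png',np.hstack([im[100:400,170:470],cv2.resize(s[225:310,205:305],(400,300),interpolation=cv2.INTER_CUBIC)]))
E
```

```text
time: 5.48
eef_pos: [0.5727, -0.2479, -0.0047]
ee_rot: [-3.141, 0.002, 0.103]
contact_force: [-0.5, 1.1, -0.3]
gripper_width: 0.65
```

View pics/c7.png

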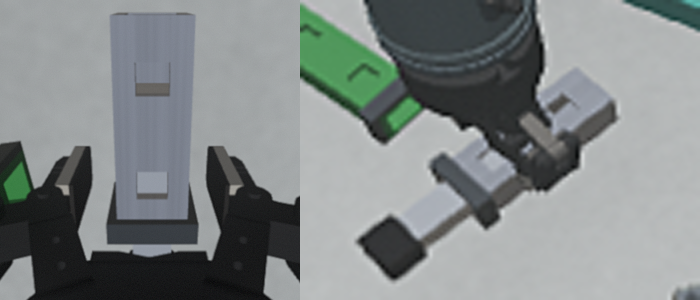

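No table contact with the TCP reading below zero, so the tips do sit higher than reported. Continuing down.

```bash
python3 -m creep '[[0,0,5,0,0,0,0.3],[0,0,5,0,0,0,0.3],[0,0,5,0,0,0,0.3],[0,0,0,0,0,0,0.3],[0,0,0,0,0,0,0.3]]'; python3 -m creep '[[0,0,3,0,0,0,0.3],[0,0,0,0,0,0,0.3],[0,0,0,0,0,0,0.3]]'
python3 - <<'E'
from cell import env
from h import *
im=env.get_image('wrist')[:,:,::-1]; s=env.get_image('scene')[:,:,::-1]
cv2.imwrite('pics/c8.png',np.hstack([im[100:400,170:470],cv2.resize(s[225:310,205:305],(400,300),interpolation=cv2.INTER_CUBIC)]))
E
```

```text
time: 6.0
eef_pos: [0.5731, -0.2483, -0.0189]
ee_rot: [-3.141, 0.001, 0.103]
contact_force: [-0.6, 0.0, 0.7]
gripper_width: 0.649
time: 6.25
eef_pos: [0.5735, -0.2484, -0.0214]
ee_rot: [-3.142, -0.0, 0.103]
contact_force: [-0.1, -0.5, -0.1]
gripper_width: 0.651
```

View pics/c8.png

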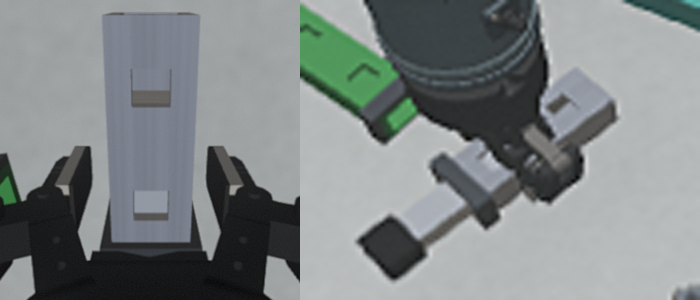

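```bash
python3 -m creep '[[0,0,3,0,0,0,0.3],[0,0,0,0,0,0,0.1],[0,0,0,0,0,0,-0.1],[0,0,0,0,0,0,-0.4],[0,0,0,0,0,0,-1],[0,0,0,0,0,0,-1],[0,0,0,0,0,0,-1],[0,0,0,0,0,0,-1]]' 60
python3 - <<'E'
from cell import env
from h import *
im=env.get_image('wrist')[:,:,::-1]; s=env.get_image('scene')[:,:,::-1]
cv2.imwrite('pics/c9.png',np.hstack([im[100:400,170:470],cv2.resize(s[225:310,205:305],(400,300),interpolation=cv2.INTER_CUBIC)]))
E
```

```text
time: 7.02
eef_pos: [0.5738, -0.2485, -0.0242]
ee_rot: [3.141, -0.0, 0.103]
contact_force: [0.3, 0.0, 3.9]
gripper_width: 0.402
```

View pics/c9.png

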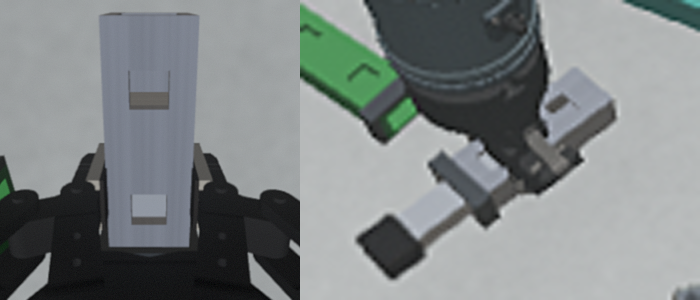

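The width reads 34 mm, so the tube is gripped. I'll measure where the tube sits in the tool frame, then lift and compare.

```bash
cat > tubemeas.py <<'E'
import sys
from cell import env
from h import *
# usage: prints gray profiles; measure tube edges in wrist image at height ztop
def meas(ztop,tag):
    P=env.camera_params('wrist');o=env.observe();im=env.get_image('wrist')[:,:,::-1]
    cv2.imwrite(f'pics/{tag}.png',im)
    return P,o,im
E
python3 - <<'E'
from tubemeas import *
P,o,im=meas(.035,'w9')
c=cv2.resize(im[105:345,260:380],None,fx=5,fy=5,interpolation=cv2.INTER_CUBIC)
cv2.imwrite('pics/w9c.png',np.hstack([c[:600],c[600:]])if 0 else cv2.resize(im[105:345,255:385],None,fx=2.5,fy=2.5,interpolation=cv2.INTER_CUBIC))
E
python3 -m creep '[[0,0,-5,0,0,0,-1],[0,0,-10,0,0,0,-1],[0,0,-20,0,0,0,-1],[0,0,-30,0,0,0,-1],[0,0,-35,0,0,0,-1],[0,0,0,0,0,0,-1],[0,0,0,0,0,0,-1]]'
python3 - <<'E'
from tubemeas import *
P,o,im=meas(.035,'w10')
a=cv2.resize(cv2.imread('pics/w9.png')[105:345,255:385],None,fx=2.5,fy=2.5,interpolation=cv2.INTER_CUBIC)
b=cv2.resize(im[105:345,255:385],None,fx=2.5,fy=2.5,interpolation=cv2.INTER_CUBIC)
cv2.imwrite('pics/w10c.png',np.hstack([a,b]))
s=env.get_image('scene')[:,:,::-1];cv2.imwrite('pics/s10.png',s[150:330,150:350].repeat(3,0).repeat(3,1)[:560])
E
```

```text
time: 7.75
eef_pos: [0.5747, -0.249, 0.0778]
ee_rot: [3.14, -0.003, 0.103]
contact_force: [0.9, 0.5, -5.9]
gripper_width: 0.395
```

View pics/w10c.png

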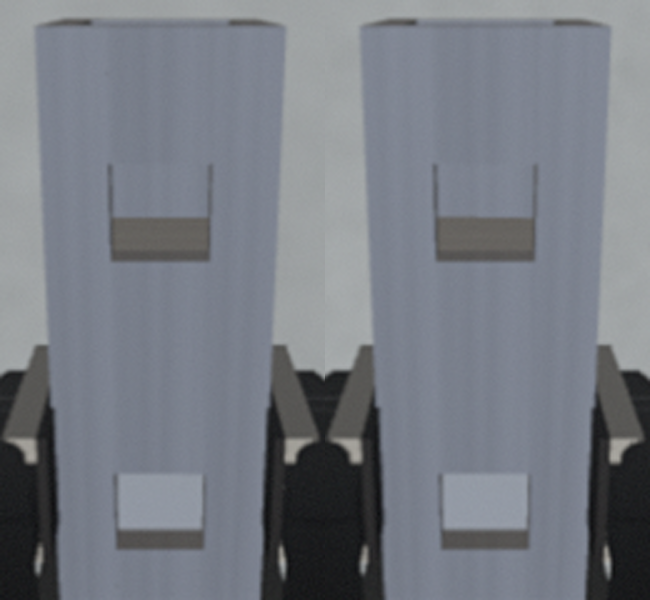

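View pics/s10.png

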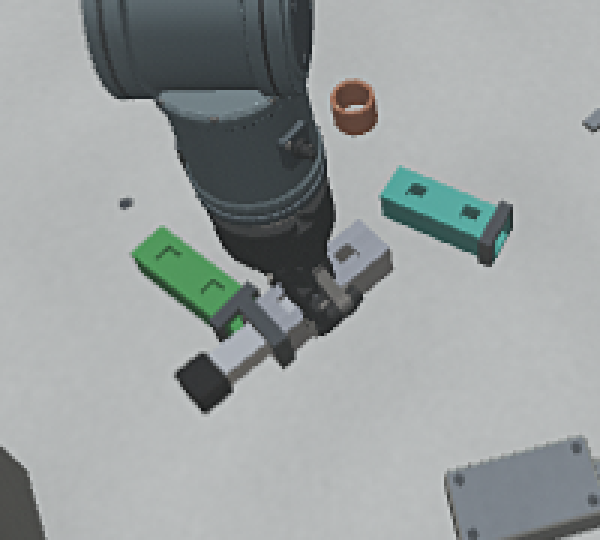

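The lift was clean: the tube sits at the same pixels before and after. Now the tube pose in the tool frame, and the target over the cradle.

Run:
```python
from cell import env
from h import *
P=env.camera_params('wrist');o=env.observe()
p=o['eef_pos'];R=Ro.from_euler('xyz',o['ee_rot']).as_matrix()
lift=p[2]+.0242; z=.035+lift
px=[[269.4,115.8],[369.4,115.4],[318.8,308.8],[319,199.3]]
A=plane(P,px,z); print(A-[0,0,lift])
w=np.linalg.norm(A[0]-A[1]); rear=(A[0]+A[1])/2
print('w',w,'rear-hole',np.linalg.norm(rear-A[2]),'exp .079; rear-hole2',np.linalg.norm(rear-A[3]),'exp .027; hole-hole .052',np.linalg.norm(A[3]-A[2]))
d=A[2]-rear; print('ang',np.arctan2(d[1],d[0]), 'yaw',o['ee_rot'][2])
d/=np.linalg.norm(d); c=rear+d*.055; c2=A[2]-d*.024; print('centre',c,c2)
print('tool frame centre',R.T@(c-p),R.T@(c2-p))
```

```text
[[ 0.5473 -0.1794  0.035 ]
 [ 0.5817 -0.1756  0.035 ]
 [ 0.5724 -0.2552  0.035 ]
 [ 0.5675 -0.2076  0.035 ]]
w 0.03465854562044383 rear-hole 0.07810387968596837 exp .079; rear-hole2 0.030298253957344347 exp .027; hole-hole .052 0.04780568220805467
ang -1.4699435718235359 yaw 0.10320293023257365
centre [ 0.5701 -0.2322  0.1338] [ 0.57   -0.2313  0.1338]
tool frame centre [-0.0008 -0.0156 -0.0592] [-0.0008 -0.0165 -0.0592]
```

Run:
```python
from cell import env
from h import *
o=env.observe();P=env.camera_params('wrist')
g=np.array([0.524,0.11,0.20])
show(plan(o['eef_pos'],o['ee_rot'],g,0.083,11),-1)
Q=dict(P);T=P['T'].copy();
R0=Ro.from_euler('xyz',o['ee_rot']).as_matrix();R1=Ro.from_euler('xyz',[np.pi,0,.083]).as_matrix()
T[:3,3]=g+R1@R0.T@(T[:3,3]-o['eef_pos']);T[:3,:3]=R1@R0.T@T[:3,:3];Q['T']=T
d=np.array([.0827,-.9966,0]);n=np.array([.9966,.0827,0]);s=np.array([.5127,.246,.008])
print(proj(Q,[s-.073*d-.045*n,s-.073*d+.045*n,s+.067*d-.045*n,s+.067*d+.045*n,s+.157*d]))
```

```text
[[-1.0,-32.8,-11.3,-0.0001,0.0002,0.0018,-1],[-1.1,-32.8,-11.4,-0.0001,0.0002,0.0018,-1],[-1.2,-32.8,-11.4,-0.0001,0.0002,0.0018,-1],[-1.2,-32.8,-11.4,-0.0001,0.0002,0.0018,-1],[-1.3,-32.8,-11.4,-0.0001,0.0002,0.0018,-1],[-1.3,-32.8,-11.4,-0.0001,0.0002,0.0018,-1],[-1.4,-32.8,-11.4,-0.0001,0.0002,0.0018,-1],[-1.5,-32.8,-11.4,-0.0001,0.0002,0.0018,-1],[-1.5,-32.8,-11.4,-0.0001,0.0002,0.0018,-1],[-1.6,-32.8,-11.4,-0.0001,0.0002,0.0018,-1],[-1.6,-32.8,-11.4,-0.0001,0.0002,0.0018,-1]]
[[274.944  -36.3771]
 [365.3205 -36.3717]
 [279.1905 108.053 ]
 [360.719  108.0919]
 [319.8457 186.9665]]
```

```bash
python3 -m creep '[[-1,-35.8,-14.5,0,0,0.0018,-1],[-1,-35.8,-14.5,0,0,0.0018,-1],[-1,-35.8,-14.5,0,0,0.0018,-1],[-1.2,-35.8,-14.5,0,0,0.0018,-1],[-1.2,-35.8,-14.5,0,0,0.0018,-1],[-1.3,-35.8,-14.5,0,0,0.0018,-1],[-1.4,-35.8,-14.5,0,0,0.0018,-1],[-1.5,-35.8,-14.5,0,0,0.0018,-1],[-1.5,-35.8,-14.5,0,0,0.0018,-1],[-1.6,-35.8,-14.5,0,0,0.0018,-1],[-1.6,-35.8,-14.5,0,0,0.0018,-1],[0,0,0,0,0,0,-1],[0,0,0,0,0,0,-1],[0,0,0,0,0,0,-1]]'
python3 - <<'E'
from tubemeas import *
import pickle
P,o,im=meas(0,'w11'); pickle.dump((P,im),open('w11.pkl','wb'));print(o['eef_pos'],o['ee_rot'])
E
```

```text
time: 9.02
eef_pos: [0.5212, 0.1415, 0.2336]
ee_rot: [3.14, 0.003, 0.083]
contact_force: [0.3, -0.3, -4.7]
gripper_width: 0.4
[0.5212 0.1415 0.2336] [3.1399 0.0029 0.0835]
```

View pics/w11.png

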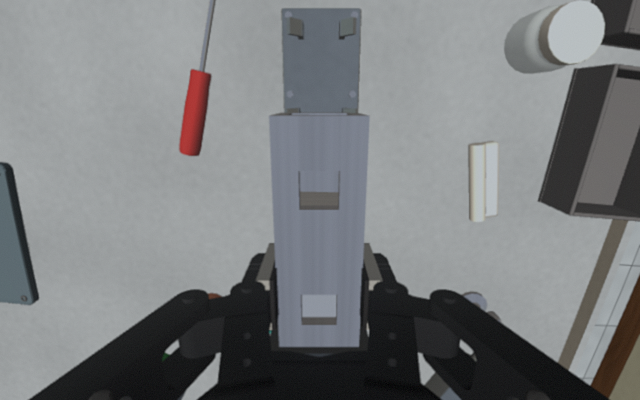

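The plate's back edge is at row 9 between columns 282 and 361. I'll measure its edges here and triangulate the corners and rivets against w1.

Run:
```python
from h import *
import pickle
P,im=pickle.load(open('w11.pkl','rb')); P1,im1=pickle.load(open('w1.pkl','rb'))
def edges(P,im,rows,cols,x0,x1,y0):
    g=cv2.GaussianBlur(im,(3,3),0).astype(float).mean(2)
    def cross(v,t=125):
        i=np.where(v<t)[0][0]; return i-1+(v[i-1]-t)/(v[i-1]-v[i])
    L=[(x0+cross(g[y,x0:x0+60]),y) for y in rows]; R=[(x1-cross(g[y,x1:x1-60:-1]),y) for y in rows]; B=[(x,y0+cross(g[y0:y0+35,x])) for x in cols]
    return L,R,B
print(im[60,250],im[60,320],im[3,320])
out=[]
for P_,i_,rows,cols,x0,x1,y0 in ((P1,im1,range(65,150),range(290,352),270,370,45),(P,im,range(16,100),range(290,352),265,380,0)):
    L,R,B=edges(P_,i_,rows,cols,x0,x1,y0)
    f=lambda p:cv2.fitLine(np.array(p,np.float32),cv2.DIST_HUBER,0,.01,.01).ravel()
    l,r,b=f(L),f(R),f(B)
    def inter(a,c):
        t=np.linalg.solve(np.array([[a[0],-c[0]],[a[1],-c[1]]]),c[2:]-a[2:]); return a[2:]+t[0]*a[:2]
    px=[inter(l,b),inter(r,b)]; out.append(px)
    pl=[plane(P_,p,.008)[:,:2] for p in (L,R,B)]
    q=[cv2.fitLine(p.astype(np.float32),cv2.DIST_HUBER,0,.001,.001).ravel() for p in pl]
    angs=[np.arctan2(v[1],v[0]) for v in q]; print('angs',angs)
    C=plane(P_,px,.008); back=C[:,:2].mean(0); print('corners',C,'w',np.linalg.norm(C[0]-C[1]))
    for a in (-1.488,): print('seat',back+.073*np.array([np.cos(a),np.sin(a)]))
print(tri([(P1,out[0]),(P,out[1])]))
```

```text
[157 156 152] [113 104  97] [159 159 153]
angs [np.float32(-1.4866763), np.float32(-1.4960881), np.float32(0.081066504)]
corners [[0.4616 0.3152 0.008 ]
 [0.5522 0.3226 0.008 ]] w 0.09091819166563103
seat [0.513  0.2461]
angs [np.float32(-1.4849863), np.float32(-1.4887149), np.float32(0.080695964)]
corners [[0.4621 0.3146 0.008 ]
 [0.5514 0.3218 0.008 ]] w 0.08957190082459117
seat [0.5128 0.2455]
(array([[0.4612, 0.3159, 0.0026],
       [0.5523, 0.3232, 0.0029]]), array([0.0002, 0.0005]))
```

Both views agree: seat (0.5129, 0.2457), axis −1.488. Moving above it.

```bash
python3 -m creep '[[0.2,-24,29,0,0,0,-1],[0.3,-24,29,0,0,0,-1],[0.2,-24,29,0,0,0,-1],[0.3,-22.8,29,0,0,0,-1],[0.2,0,29,0,0,0,-1],[0,0,0,0,0,0,-1],[0,0,0,0,0,0,-1],[0,0,0,0,0,0,-1]]'
python3 - <<'E'
from tubemeas import *
P,o,im=meas(0,'w12');print(o['eef_pos'],o['ee_rot'])
s=env.get_image('scene')[:,:,::-1];cv2.imwrite('pics/s12.png',np.hstack([cv2.resize(s[90:220,310:440],(400,400),interpolation=cv2.INTER_CUBIC),im[0:400,120:520]]))
E
```

```text
time: 9.73
eef_pos: [0.517, 0.2349, 0.0909]
ee_rot: [3.141, -0.001, 0.08]
contact_force: [0.4, 0.1, -3.3]
gripper_width: 0.398
[0.517  0.2349 0.0909] [ 3.1407 -0.0011  0.0802]
```

View pics/s12.png

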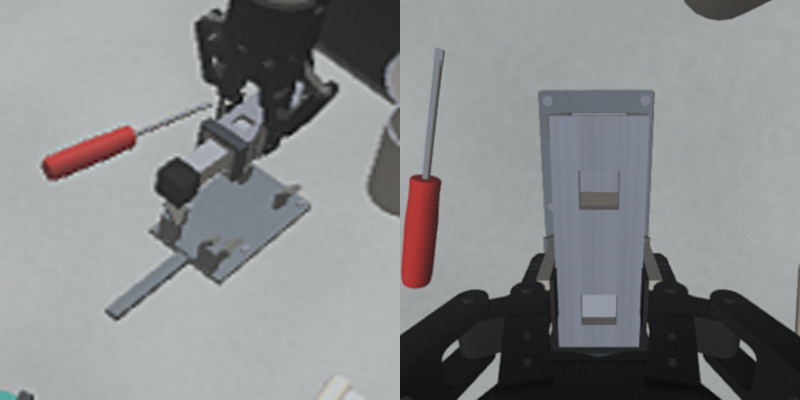

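```bash
python3 -m creep '[[-1.2,-0.7,0,0,0,-0.003,-1],[-1.2,-0.7,20,0,0,0,-1],[0,0,20,0,0,0,-1],[0,0,12,0,0,0,-1],[0,0,0,0,0,0,-1],[0,0,0,0,0,0,-1],[0,0,0,0,0,0,-1]]'
python3 - <<'E'
from tubemeas import *
P,o,im=meas(0,'w13');print(o['eef_pos'],o['ee_rot'])
S=env.camera_params('scene')
R=Ro.from_euler('xyz',o['ee_rot']).as_matrix();p=o['eef_pos']
c=p+R@[-.0008,-.0156,-.0417]; d=R@[0,1,0]
print('c',c); f=c+d*.1005
print('foot proj',proj(S,[f,c+d*.024+[0,0,.0175]]))
s=env.get_image('scene')[:,:,::-1];cv2.imwrite('pics/s13.png',np.hstack([cv2.resize(s[110:210,330:430],(400,400),interpolation=cv2.INTER_CUBIC),im[0:400,120:520]]))
E
```

```text
time: 10.42
eef_pos: [0.5142, 0.2382, 0.0392]
ee_rot: [-3.141, -0.002, 0.086]
contact_force: [0.1, -0.5, -3.7]
gripper_width: 0.399
[0.5142 0.2382 0.0392] [-3.141  -0.0018  0.0859]
c [0.512  0.2537 0.0809]
foot proj [[366.3275 160.6999]
 [385.4955 142.1322]]
```

View pics/s13.png

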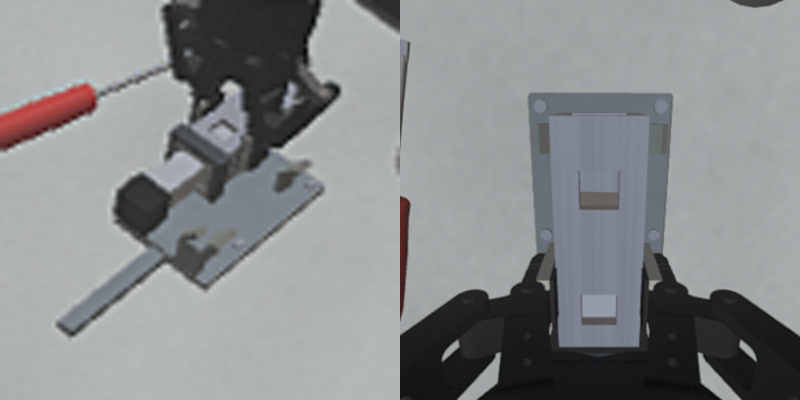

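The foot is seen at (365,160), matching the predicted (366,161). Lateral alignment is good; I'll descend with a 2 mm axial correction.

```bash
python3 -m creep '[[0.3,1,8,0,0,0.001,-1],[0,1,10,0,0,0.001,-1],[0,0,10,0,0,0,-1],[0,0,10,0,0,0,-1],[0,0,6,0,0,0,-1],[0,0,0,0,0,0,-1],[0,0,0,0,0,0,-1]]'; python3 -m creep '[[0,0,4,0,0,0,-1],[0,0,0,0,0,0,-1],[0,0,3,0,0,0,-1],[0,0,0,0,0,0,-1],[0,0,0,0,0,0,-1]]'
python3 - <<'E'
from tubemeas import *
P,o,im=meas(0,'w14');print(o['eef_pos'],o['ee_rot'],o['contact_force'])
s=env.get_image('scene')[:,:,::-1];cv2.imwrite('pics/s14.png',np.hstack([cv2.resize(s[110:210,330:430],(400,400),interpolation=cv2.INTER_CUBIC),im[0:400,120:520]]))
E
```

```text
time: 11.1
eef_pos: [0.5132, 0.2358, -0.0066]
ee_rot: [3.141, 0.001, 0.084]
contact_force: [0.1, 0.0, -4.1]
gripper_width: 0.404
time: 11.52
eef_pos: [0.5135, 0.2361, -0.0129]
ee_rot: [3.142, 0.0, 0.084]
contact_force: [0.2, -0.5, -5.2]
gripper_width: 0.399
[ 0.5135  0.2361 -0.0129] [3.1416 0.0002 0.0842] [ 0.204  -0.4668 -5.2092]
```

View pics/s14.png

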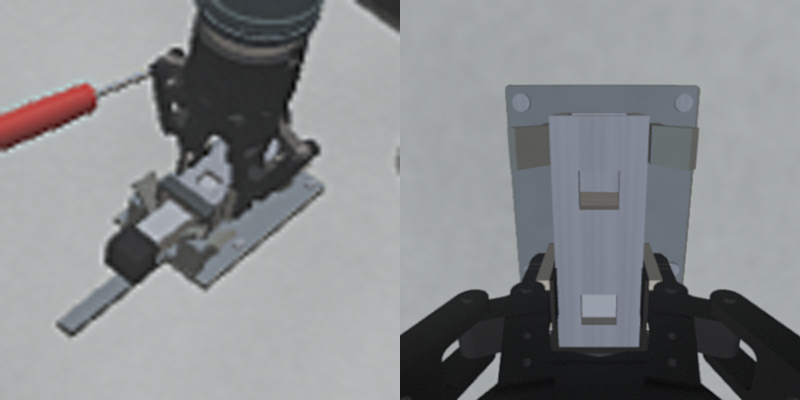

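```bash
python3 -m creep '[[0,0,2,0,0,0,-1],[0,0,1.5,0,0,0,-1],[0,0,0,0,0,0,-1],[0,0,0,0,0,0,-1]]'; python3 -m creep '[[0,0,0,0,0,0,0],[0,0,0,0,0,0,0.2],[0,0,0,0,0,0,0.3],[0,0,0,0,0,0,0.3]]'
python3 - <<'E'
from tubemeas import *
P,o,im=meas(0,'w15');print(o['eef_pos'],o['ee_rot'],o['contact_force'],o['gripper_width'])
s=env.get_image('scene')[:,:,::-1];cv2.imwrite('pics/s15.png',np.hstack([cv2.resize(s[110:210,330:430],(400,400),interpolation=cv2.INTER_CUBIC),im[0:400,120:520]]))
E
```

```text
time: 11.95
eef_pos: [0.5138, 0.2362, -0.0162]
ee_rot: [-3.141, -0.0, 0.084]
contact_force: [-0.8, -1.1, 0.3]
gripper_width: 0.398
time: 12.28
eef_pos: [0.5139, 0.2362, -0.0162]
ee_rot: [-3.141, -0.001, 0.084]
contact_force: [-0.0, -0.0, 0.4]
gripper_width: 0.65
[ 0.5139  0.2362 -0.0162] [-3.1414 -0.0006  0.0842] [-0.0409 -0.0019  0.379 ] 0.6502643054921537
```

View pics/s15.png

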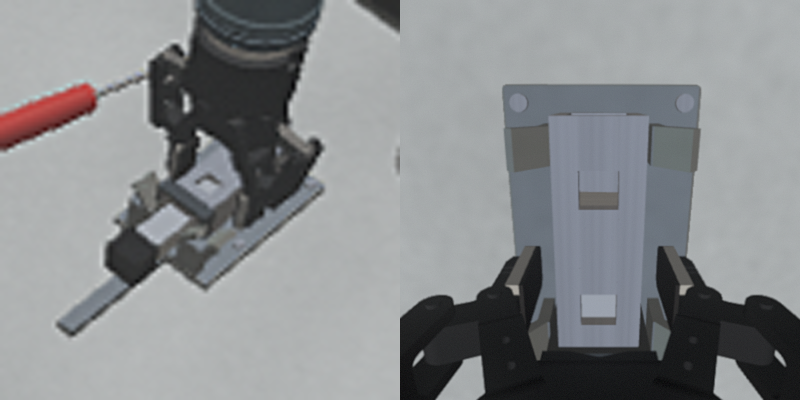

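Released, and the tube stayed between the cheeks. I'll raise and move over the foot for a look.

```bash
python3 -m creep '[[0,0,-10,0,0,0,0.3],[0,0,-25,0,0,0,0.3],[0,0,-35,0,0,0,0.3],[0,0,-40,0,0,0,0.3],[0,28,-15,0,0,0,0.3],[0,28,0,0,0,0,0.3],[0,29,0,0,0,0,0.3],[0,0,0,0,0,0,0.3],[0,0,0,0,0,0,0.3],[0,0,0,0,0,0,0.3]]'
python3 - <<'E'
from tubemeas import *
import pickle
P,o,im=meas(0,'w16');print(o['eef_pos'],o['ee_rot'],o['contact_force'],o['gripper_width'])
pickle.dump((P,im),open('w16.pkl','wb'))
s=env.get_image('scene')[:,:,::-1];cv2.imwrite('pics/s16.png',s)
cv2.imwrite('pics/s16c.png',np.hstack([cv2.resize(s[110:210,330:430],(400,400),interpolation=cv2.INTER_CUBIC),im[0:400,120:520]]))
E
```

```text
time: 13.22
eef_pos: [0.5208, 0.152, 0.1091]
ee_rot: [-3.141, -0.0, 0.084]
contact_force: [0.1, 1.2, 0.0]
gripper_width: 0.648
[0.5208 0.152  0.1091] [-3.1408 -0.0003  0.0842] [0.1334 1.2442 0.0138] 0.647808283401871
```

View pics/s16c.png

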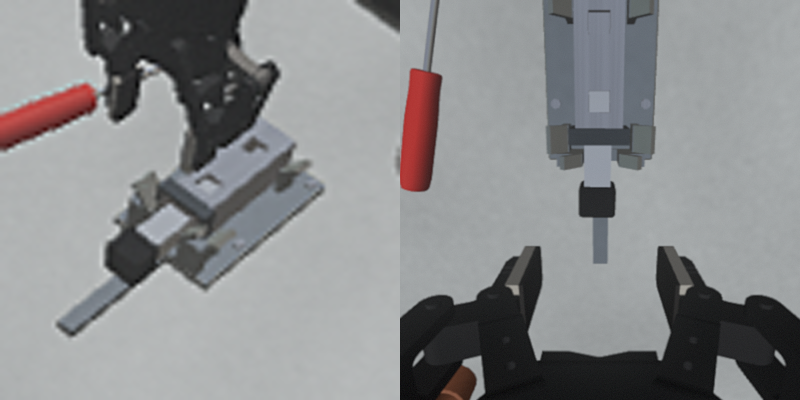

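Run:
```python
from cell import env
from h import *
import pickle
P,im=pickle.load(open('w16.pkl','rb'))
cv2.imwrite('pics/w16c.png',cv2.resize(im[85:270,265:375],None,fx=3.2,fy=3.2,interpolation=cv2.INTER_CUBIC))
s=np.array([.5129,.2457,0]);d=np.array([np.cos(-1.488),np.sin(-1.488),0]);n=np.array([-d[1],d[0],0])
def sc(px,z):
    A=plane(P,px,z)-s; return np.c_[A@d,A@n]*1000
print('hole (24-6=18?)',sc([[319,102]],.043))
print('collar front corners',sc([[289,145.5],[352,145]],.047))
print('foot front top',sc([[299.5,217],[335,216.5]],.038),sc([[300,217],[335,216.5]],.03))
```

```text
hole (24-6=18?) [[18.5076 -0.9607]]
collar front corners [[ 49.2141 -22.9078]
 [ 48.7672  23.2826]]
foot front top [[108.173  -16.6613]
 [107.6838  12.1924]] [[111.0826 -16.7599]
 [110.5783  12.6197]]
```

View pics/w16c.png

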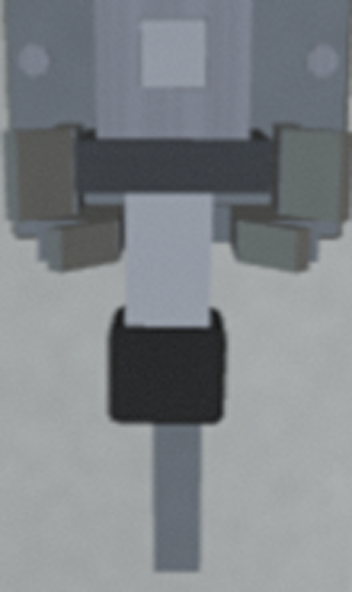

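The tube is about 6 mm behind the seat point and within 1 mm sideways. The foot centre is about 95 mm ahead of the seat and 2 mm to the −y side. Now grasping the foot.

```bash
python3 -m creep '[[-1,1,35,0,0,0,0.3],[-1,1,35,0,0,0,0.3],[0,0,30,0,0,0,0.3],[0,0,15,0,0,0,0.3],[0,0,8,0,0,0,0.3],[0,0,0,0,0,0,0.3],[0,0,0,0,0,0,0.3],[0,0,0,0,0,0,0.3]]'
python3 - <<'E'
from tubemeas import *
P,o,im=meas(0,'w17');print(o['eef_pos'],o['ee_rot'],o['contact_force'],o['gripper_width'])
s=env.get_image('scene')[:,:,::-1]
cv2.imwrite('pics/s17c.png',np.hstack([cv2.resize(s[120:200,330:410],(400,400),interpolation=cv2.INTER_CUBIC),im[0:400,120:520]]))
E
```

```text
time: 13.98
eef_pos: [0.52, 0.1499, -0.0132]
ee_rot: [-3.141, -0.002, 0.085]
contact_force: [-0.2, 0.2, -0.6]
gripper_width: 0.652
[ 0.52    0.1499 -0.0132] [-3.141  -0.0021  0.0847] [-0.2424  0.2107 -0.6117] 0.6524506124085029
```

View pics/s17c.png

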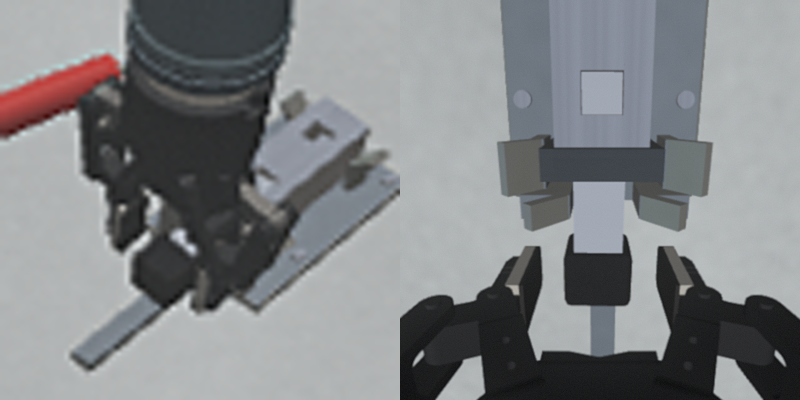

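```bash
python3 -m creep '[[-1,1,5,0,0,0,0.3],[0,1,3,0,0,0,0.3],[0,0,0,0,0,0,0.3],[0,0,0,0,0,0,0],[0,0,0,0,0,0,-0.3],[0,0,0,0,0,0,-0.6],[0,0,0,0,0,0,-1],[0,0,0,0,0,0,-1],[0,0,0,0,0,0,-1],[0,0,0,0,0,0,-1]]' 60
python3 - <<'E'
from tubemeas import *
P,o,im=meas(0,'w18');print(o['eef_pos'],o['ee_rot'],o['contact_force'],o['gripper_width'])
s=env.get_image('scene')[:,:,::-1]
cv2.imwrite('pics/s18c.png',np.hstack([cv2.resize(s[120:200,330:410],(400,400),interpolation=cv2.INTER_CUBIC),im[0:400,120:520]]))
E
```

```text
time: 14.92
eef_pos: [0.5185, 0.1471, -0.0222]
ee_rot: [-3.142, -0.001, 0.084]
contact_force: [0.9, -1.5, 4.2]
gripper_width: 0.34
[ 0.5185  0.1471 -0.0222] [-3.1416 -0.0007  0.0841] [ 0.8571 -1.494   4.19  ] 0.3404339132129144
```

View pics/s18c.png

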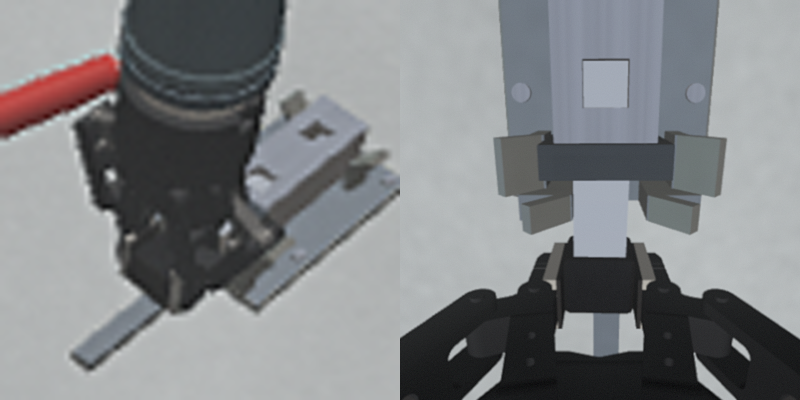

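The foot is gripped at 29 mm (30 given). Drawing the leg out gently along tool +y.

```bash
python3 -m creep '[[0,1,0,0,0,0,-1],[0,2,0,0,0,0,-1],[0,3,0,0,0,0,-1],[0,3,0,0,0,0,-1],[0,3,0,0,0,0,-1],[0,3,0,0,0,0,-1],[0,3,0,0,0,0,-1],[0,2,0,0,0,0,-1],[0,2,0,0,0,0,-1],[0,2,0,0,0,0,-1],[0,0,0,0,0,0,-1]]'
python3 - <<'E'
from tubemeas import *
P,o,im=meas(0,'w19');print(o['eef_pos'],o['ee_rot'],o['contact_force'],o['gripper_width'])
cv2.imwrite('pics/w19c.png',im[0:400,120:520])
E
```

```text
time: 15.93
eef_pos: [0.5198, 0.1244, -0.0224]
ee_rot: [-3.14, 0.0, 0.085]
contact_force: [-0.0, 6.6, 4.1]
gripper_width: 0.343
[ 0.5198  0.1244 -0.0224] [-3.1399  0.0004  0.085 ] [-0.0147  6.6297  4.0801] 0.34254702458080377
```

View pics/w19c.png

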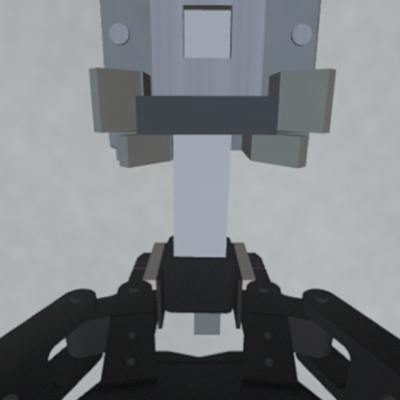

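```bash
python3 -m creep '[[0,1,0,0,0,0,-1],[0,1,0,0,0,0,-1],[0,1,0,0,0,0,-1],[0,1,0,0,0,0,-1],[0,1,0,0,0,0,-1],[0,1,0,0,0,0,-1],[0,0,0,0,0,0,-1]]'; python3 -m creep '[[0,1,0,0,0,0,-1],[0,1,0,0,0,0,-1],[0,0,0,0,0,0,-1]]'
python3 - <<'E'
from tubemeas import *
P,o,im=meas(0,'w20');print(o['eef_pos'],o['ee_rot'],o['contact_force'],o['gripper_width'])
cv2.imwrite('pics/w20c.png',im[0:400,120:520])
E
```

```text
time: 16.57
eef_pos: [0.5202, 0.1187, -0.0224]
ee_rot: [-3.14, 0.001, 0.085]
contact_force: [-0.8, 7.4, 3.1]
gripper_width: 0.338
time: 16.82
eef_pos: [0.5204, 0.1167, -0.0224]
ee_rot: [-3.14, 0.001, 0.085]
contact_force: [-0.3, 6.6, 2.9]
gripper_width: 0.345
[ 0.5204  0.1167 -0.0224] [-3.1398  0.0006  0.0853] [-0.2819  6.627   2.9347] 0.34496820066282985
```

View pics/w20c.png

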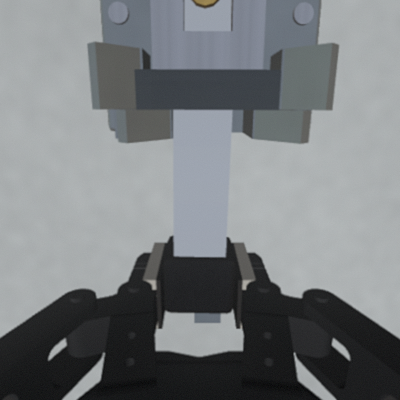

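The brass button now shows in the hole at the image's top edge, its front at row 7 and the hole's front rim at row 31, so about 6 mm remain.

```bash
python3 -m creep '[[0,1,0,0,0,0,-1],[0,1,0,0,0,0,-1],[0,1,0,0,0,0,-1],[0,0.7,0,0,0,0,-1],[0,0.5,0,0,0,0,-1],[0,0,0,0,0,0,-1]]'; python3 -m creep '[[0,0.5,0,0,0,0,-1],[0,0.5,0,0,0,0,-1],[0,0,0,0,0,0,-1]]'
python3 - <<'E'
from tubemeas import *
P,o,im=meas(0,'w21');print(o['eef_pos'],o['contact_force'],o['gripper_width'])
s=env.get_image('scene')[:,:,::-1]
cv2.imwrite('pics/w21c.png',np.hstack([cv2.resize(s[120:200,330:410],(400,400),interpolation=cv2.INTER_CUBIC),im[0:400,120:520]]))
E
```

```text
time: 17.37
eef_pos: [0.5211, 0.1103, -0.0225]
ee_rot: [3.141, 0.0, 0.084]
contact_force: [1.5, 2.5, 1.0]
gripper_width: 0.341
time: 17.62
eef_pos: [0.5211, 0.1093, -0.0225]
ee_rot: [3.141, 0.0, 0.084]
contact_force: [0.5, 0.9, 1.8]
gripper_width: 0.343
[ 0.5211  0.1093 -0.0225] [0.473  0.9494 1.8048] 0.34269921979250323
```

View pics/w21c.png

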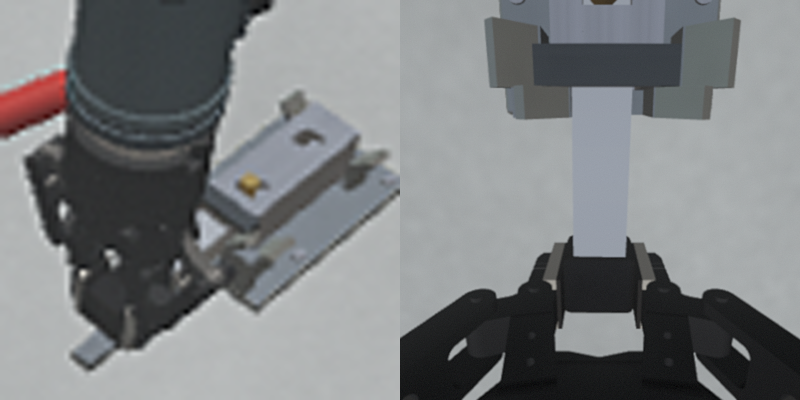

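The force dropped to about 1 N and the scene view shows the brass button standing in the front hole. I'll let go and back off.

```bash
python3 -m creep '[[0,0,0,0,0,0,-0.2],[0,0,0,0,0,0,0],[0,0,0,0,0,0,0.3],[0,0,0,0,0,0,0.3],[0,0,0,0,0,0,0.3],[0,0,-5,0,0,0,0.3],[0,0,-15,0,0,0,0.3],[0,0,-30,0,0,0,0.3],[0,0,-40,0,0,0,0.3],[0,-20,-30,0,0,0,0.3],[0,-30,0,0,0,0,0.3],[0,0,0,0,0,0,0.3],[0,0,0,0,0,0,0.3],[0,0,0,0,0,0,0.3]]'
python3 - <<'E'
from tubemeas import *
import pickle
P,o,im=meas(0,'w22');print(o['eef_pos'],o['contact_force'],o['gripper_width']); pickle.dump((P,im),open('w22.pkl','wb'))
s=env.get_image('scene')[:,:,::-1];cv2.imwrite('pics/s22.png',s)
cv2.imwrite('pics/w22c.png',np.hstack([cv2.resize(s[120:200,330:410],(400,400),interpolation=cv2.INTER_CUBIC),im[0:400,120:520]]))
E
```

```text
time: 18.88
eef_pos: [0.5166, 0.1597, 0.0975]
ee_rot: [3.141, 0.001, 0.085]
contact_force: [-0.7, 0.1, -0.8]
gripper_width: 0.651
[0.5166 0.1597 0.0975] [-0.6531  0.1459 -0.7572] 0.6507919532537139
```

View pics/w22c.png

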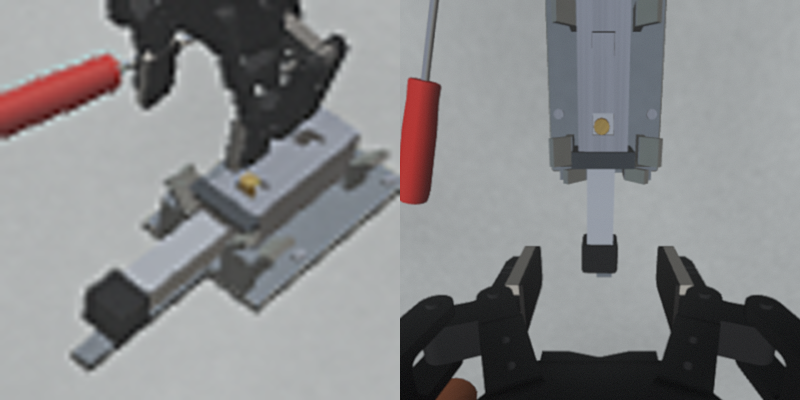

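Button at (321,126) inside the hole, collar up near the fork. I'll check the positions and that the bystanders haven't moved.

Run:
```python
from h import *
from cell import env
import pickle
P,im=pickle.load(open('w22.pkl','rb'));S=env.camera_params('scene')
s=np.array([.5129,.2457,0]);d=np.array([np.cos(-1.488),np.sin(-1.488),0]);n=np.array([-d[1],d[0],0])
def sc(px,z,P=P):
    A=plane(P,px,z)-s; return np.c_[A@d,A@n,A[:,2]]*1000
h=cv2.cvtColor(im,cv2.COLOR_BGR2HSV);m=cv2.inRange(h,(12,90,60),(35,255,255));m[:100]=0;m[160:]=0;m[:,:300]=0;m[:,345:]=0
ys,xs=np.nonzero(m);bw=[[xs.mean(),ys.mean()]];print('button px',bw,len(xs),'x',xs.min(),xs.max(),'y',ys.min(),ys.max())
print('button',sc(bw,.048))
print('collar front',sc([[292,167],[357,167]],.047))
i2=cv2.imread('pics/s22.png');h2=cv2.cvtColor(i2,cv2.COLOR_BGR2HSV);m2=cv2.inRange(h2,(12,100,60),(35,255,255));m2[:145]=0;m2[175:]=0;m2[:,:365]=0;m2[:,400:]=0
ys,xs=np.nonzero(m2);print(len(xs));bs=[[xs.mean(),ys.mean()]]
X,r=tri([(P,bw),(S,bs)]);print('button tri',X,r)
i0=cv2.imread('pics/scene0.png');df=cv2.absdiff(i0,i2).max(2);cv2.imwrite('pics/diff.png',np.clip(df.astype(int)*3,0,255).astype(np.uint8))
cv2.imwrite('pics/w22d.png',cv2.resize(im[100:180,280:365],None,fx=7,fy=7,interpolation=cv2.INTER_CUBIC))
```

```text
button px [[np.float64(321.2298850574713), np.float64(126.05747126436782)]] 174 x 315 328 y 119 134
button [[26.5245 -3.0019 48.    ]]
collar front [[ 55.1295 -23.6488  47.    ]
 [ 55.0106  22.5393  47.    ]]
11
button tri [[0.5122 0.2188 0.0445]] [0.0001]
```

View pics/w22d.png

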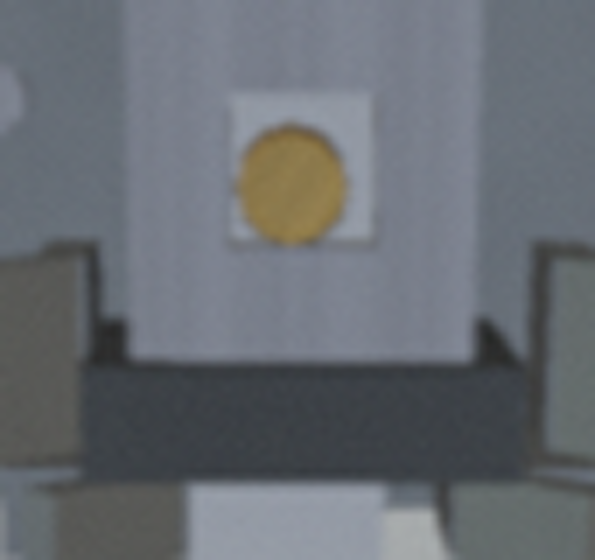

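View pics/diff.png

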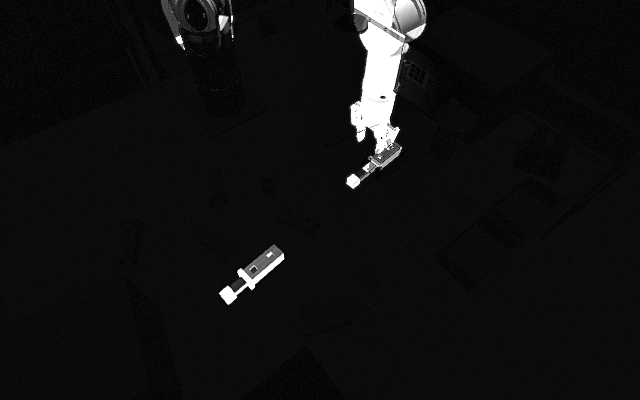

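The checks agree: tube at about 0 mm axially and −0.5 mm sideways, button up within about 2–3 mm of the hole centre. The scene differences are only the prop and the arm. I'll raise clear and hand in.

```bash
python3 -m creep '[[0,0,-30,0,0,0,0.3],[0,0,-30,0,0,0,0.3],[0,0,0,0,0,0,0.3],[0,0,0,0,0,0,0.3],[0,0,0,0,0,0,0.3],[0,0,0,0,0,0,0.3],[0,0,0,0,0,0,0.3]]'
python3 - <<'E'
from cell import env
print(env.observe()['joint_velocities'])
print(env.sign_off())
E
```

```text
time: 19.57
eef_pos: [0.5162, 0.1593, 0.1564]
ee_rot: [3.141, 0.002, 0.084]
contact_force: [1.0, -0.8, 0.3]
gripper_width: 0.653
[-0.00343595 -0.00250981  0.00120972 -0.00528557 -0.00068131  0.00108148
  0.00101995]
the job is handed in; nothing more can be done
None
```

The prop is in the cradle, locked and let go, and I handed the job in at about 19.6 s. I laid the tube between the cheeks with the leg through the fork and released it. Then I gripped the rubber foot and drew the leg out until the button popped up through the front hole.

**Last checks**
- **Tube:** about 0 mm along the cradle from the seat point and about 0.5 mm sideways.
- **Button:** seen up in the front hole, roughly 2–3 mm from its centre. The pulling force fell from about 7 N to 1 N when it popped.
- **Bystanders:** comparing the scene pictures from before and after, only the prop and the arm had moved.
- **Robot:** clear of everything and at rest when I handed in.

**Checks that failed or disagreed**
- **First grasp:** it missed. The fingers shut just above the tube without touching it, because the tips sat about 33 mm higher than the reported TCP. I allowed for that afterwards by camera and force.
- **Button height:** two views put the button top at 44.5 mm against 48 mm expected. I put that down to measurement noise, since the scene view showed it only about 11 pixels in size.
- **Other two-view heights:** these were rough as well, with scatter of up to about 12 mm on the tube. I relied more on the measured sizes, which matched the given ones.

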